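# Post a used syringe through the tipping tray of a sharps bin

## Task

Slide the sharps bin's catch fully open, push the used syringe across the loading shelf onto the tipping tray so that its own weight tips it into the bin, then, once the tray has swung back level, slide the catch fully shut again. Do not pick the syringe up off the shelf and do not press the tray down yourself; leave the tweezers and the vial that share the shelf, and the glassware on the bench, where they are.

Things in the scene. Friction and masses are not known exactly. Their poses are not given: they have to be found in the camera images.
- bin: Fixed yellow sharps bin, white lid: 231 mm deep (its x), 336 mm wide (its y), flat lid top at z = 150 mm. Origin at bench level, below the middle of the shelf's width; x points away from the open loading side, y to the left seen from there. Hollow tub inside: x -117 to 98, y -123 to 197 mm, floor z 4 mm. Behind the tray, from x = 56 mm, a rear cover stands 12 mm higher.
- shelf_mid (a point): Middle of the grey loading shelf's flat top (bin x = -67, y = 0, z = 150 mm). The shelf runs from bin x = -125 (open edge, no lip) to -10 mm, where the tray follows, and y = -125 to 125 mm between two guards 4 mm thick and 12 mm higher than it, which run on beside the tray. Beyond the left guard a white deck, also at z = 150 mm, y = 129 to 205 mm, carries the catch.
- tray (a joint): Tilt of the steel tipping tray, rad: 0 = level, 0.95 = far edge fully dropped into the bin. Hinge line along the bin's y at bin x = -10, z = 120 mm. Counterbalanced: the syringe tips it once its middle is 10 to 20 mm beyond the shelf's edge, and the empty tray swings back level by itself within about 2 s. The shut catch blocks it.
- tray_mid (a point): Middle of the tray's upper face, which is 59 mm (bin x, from -7 to 52 mm) by 238 mm (bin y), level with the shelf.
- catch (a joint): Travel of the slide catch, m: 0 = fully shut (its steel tongue lies under the tray's end), 0.026 = fully open. It slides towards the bin's +y to open, with about 1.5 N of friction, and stays where it is left. At the start it is within 3 mm of shut.
- catch_knob (a point): Middle of the top of the catch's black ribbed knob, an upright block 22 mm (bin x) by 16 mm (bin y) by 24 mm high standing on the deck (knob top at bin z = 174.5 mm). Shut, it is at bin x = 20 mm, y = 153 mm; the deck is free for more than 30 mm on its two x sides.
- syringe: Used 20 mL plastic syringe without needle, 112 mm long, on the shelf, roughly along the bin's y (up to about 25 degrees off, nozzle to the bin's left). Origin on the barrel's axis, mid-length; its x runs along the axis to the nozzle (nozzle end +56 mm, thumb disc -56 mm). Frosted barrel 21 mm in diameter, finger flange 32 mm wide by 20.5 mm at x = -41.5 mm (it hardly rolls). 18 to 31 g.
- forceps: Steel tweezers, 96 mm long, about 17 mm wide, 8 mm high, lying on the shelf at one end of it (left or right of the syringe), pointing along the bin's x. Origin at the middle of the underside. To be left alone.
- vial: Small capped glass vial, 22 mm in diameter, 47 mm tall, standing on the shelf at the other end. Origin at the middle of its underside. To be left alone.
- beaker: Glass beaker, 70 mm in diameter, 90 mm tall, on the bench left of the bin; origin at the middle of its underside. To be left alone.
- flask: Stoppered volumetric flask, 80 mm wide, 195 mm tall, on the bench right of the bin; origin at the middle of its underside. To be left alone.
- flask2: Smaller volumetric flask, 60 mm wide, 136 mm tall, on the bench right of the bin; origin at the middle of its underside. To be left alone.
- reagent: Amber reagent bottle, 68 mm wide, 135 mm tall, on the bench right of the bin; origin at the middle of its underside. To be left alone.
Mind the look-alikes: they are no part of the job. What is shaped like the syringe but blue or purple is not meant.

How it is judged:
On the way, in this order (a step that is already met when the one before it is completed fails the run):
1. the catch is slid fully open (value of joint catch above 0.022 m), for 0.1 s.
2. the syringe has gone over the tray and lies inside the bin (z of syringe in the frame of bin between 0 and 0.07 m and x of syringe in the frame of bin between -0.12 and 0.102 m and y of syringe in the frame of bin between -0.127 and 0.2 m), for 0.2 s.
At the end, for the whole second after the job is handed in: The syringe lies at rest inside the bin's tub (its middle less than 70 mm above the bench and within the tub's walls), the tray is level again (tilt under 0.06 rad), the catch is fully shut (within 4 mm), and the tweezers, the vial and the bench glassware are within 25 mm of where they began (all of step 2 and linear speed of syringe below 0.05 m/s and value of joint tray below 0.06 rad and value of joint catch below 0.004 m and distance of each of forceps, vial, beaker, flask, flask2, reagent from where it was at the start of the episode below 0.025 m); the robot touches nothing.
It fails at once if the syringe is picked up off the shelf (its middle more than 40 mm above the shelf's surface) (z of syringe in the frame of bin above 0.19 m).
It fails at once if the fingers press on the tray (more than 0.3 N) (contact force between the fingers and tray above 0.3 N).
It fails at once if the tweezers, the vial or the bench glassware are moved by more than 25 mm (distance of any of forceps, vial, beaker, flask, flask2, reagent from where it was at the start of the episode above 0.025 m).
It fails at once if the vial is knocked over (angle between vial's own z axis and vertical above 0.5 rad).
It also fails if it takes over 54 s, if anything falls off the work surface, if the arm or the gripper's body presses on something with over 40 N, if the wrist force passes 120 N, or if a joint passes its speed limit or range.

## Robot

A 6-joint arm with a two-finger parallel gripper is mounted at the origin on the work surface. World frame = base frame: x ahead of the robot, y to its left, z up, the work surface at z = 0. Lengths are in m, angles in rad, forces in N, time in s.
With the tool pointing down it reaches from about 0.375 to 0.975 m from the base axis. Payload 3.8 kg.
Tool frame: the origin (TCP) lies at the very end of the fingers, on their centre line; the grasp point (between the pads) lies arm.grasp_offset behind it (arm.grasp_offset is the distance from the TCP to the grasp point, in m); z points along the fingers, y is the line along which they close (so a half turn about z gives the same grasp; the last joint's range is limited). The gripper opens to 85 mm and grips with 20 to 120 N. Pads are 22 mm wide; open, the fingers measure 114 mm over their backs; the gripper's body (76 mm by 85 mm) begins 54 mm behind the grasp point. The pads swing forward as they close: fully open they stand 13 mm farther back than shut.
Start: joints at [-1.295, 0.264, 1.604, -0, 1.274, -0.037], TCP at [0.208, -0.642, 0.231] pointing down, gripper open.
Joint ranges: [-2.63, 2.63], [-0.94, 2.18], [0.31, 2.57], [-1.31, 4.45], [0, 2.66], [-2.55, 2.55]. Speed limits (rad/s): [2.57, 2.57, 3.14, 3.14, 3.14, 3.14].

## Interface

Orientations are given as a unit quaternion [x, y, z, w].
In Python, from bench import arm, snapshot, get_calibration gives the robot as it stands.
- The arm moves only by the tool arm_command, never from a script. Its argument "plan" is a list of rows, each an object of numbers: "tx", "ty", "tz": the shift along the tool's x, y, z in mm; "spin": the turn about the tool's z in rad; "gripper": the opening, from 0 (shut) to 1 (fully open). In form: [{"tx": .., "ty": .., "tz": .., "spin": .., "gripper": ..}, ...]. A call has exactly 8 rows; each row shifts and turns the commanded pose from where the row before left it, along the tool's axes as they then stand; what a row does not reach is not made up. A row lasts 1/12 s, in which the tool goes at most 41.7 mm and 7.16 degrees, less where a joint would pass 70% of its speed; a pose out of reach is approached as far as the arm can. A call is refused whole if a number of a shift passes 41.7 or a number of a turn 0.125, either way. A call with a gripper value outside its range is refused whole. The fingers move at their own pace and stop on an object; the grip force is fixed at half the most. Time passes only in rows, so rows that do not move let the fingers close, or fill a call up. It gives the time, the measured TCP pose, the force, the opening and the grip force at its end, in the units of the state.
- arm.observe(): the state, without advancing time (a new reading comes with each control period).
- snapshot(name): name is "scene" or "top" or "wrist"; returns the picture (400x640x3 uint8, red, green, blue); there is no depth.
- get_calibration(name): a dict with "camera_matrix" (3x3 intrinsics, pixels), "rvec" (rotation vector, rad) and "tvec" (3), from world to camera coordinates, as OpenCV has them. Camera axes: x right, y down, z forward; pixel columns grow to the right and rows downward; lengths in m; the calibration is good to about 2 mm. A picture is of the moment at which its call begins: read the wrist's pose just before it. get_calibration takes no time and is no camera call; for the wrist camera it gives the pose at the moment of the call.
- arm.job_done(): hands the job in; it is judged then, once.
The state is a dict: "t": time; "qpos": joint angles; "dq": joint speeds; "tau": joint torques, N m; "tcp_pos": TCP position; "tool_rot": TCP orientation; "force": force on the tool from outside, world axes, zero at the start; "torque": the same for the moment, N m; "width": finger opening in m; "grip_force": force on a finger pad.
Only numpy, scipy, OpenCV 4.12 (cv2) and the standard library are available. Lean on these libraries where they do the work, as an engineer would, in place of code of your own. Each camera call takes 0.05 s, during which the arm holds its last target. There are 200 camera calls.

## Working session

There is one attempt and no reset: what is moved stays moved. The work goes in short steps, Python scripts to look and compute and a tool call to move; the robot and the scene stay as the last step left them, time stands still between calls to the robot, and variables do not carry over. Pictures are saved under pics/ and viewed, at most 10 in all, crops included, and the job is handed in when it is done.

Besides the shell and the picture viewer there is one more tool, called after "Emit:" as name(argument=value, ...), one argument or row to a line, values as JSON. arm_command: Moves the arm, as the interface text tells. Its arguments: {"type":"object","properties":{"plan":{"type":"array"}},"required":["plan"]}

```bash
mkdir -p pics
python3 - <<'E'
from bench import arm, snapshot, get_calibration
import cv2,numpy as np
for n in("scene","top"):
    im=snapshot(n); cv2.imwrite(f"pics/{n}0.png",im[:,:,::-1])
    c=get_calibration(n); print(n,{k:np.round(v,3).tolist() for k,v in c.items()})
s=arm.observe();print(s,arm.grasp_offset)
E
```

```text
scene {'camera_matrix': [[517.346, 0.0, 314.091], [0.0, 517.346, 199.997], [0.0, 0.0, 1.0]], 'rvec': [2.178, 0.63, -0.295], 'tvec': [-0.42, -0.075, 1.738]}
top {'camera_matrix': [[454.236, 0.0, 319.143], [0.0, 454.236, 198.344], [0.0, 0.0, 1.0]], 'rvec': [2.138, -2.136, 0.19], 'tvec': [-0.015, 0.503, 1.331]}
{'t': 0.1, 'qpos': array([-1.29491908e+00,  2.64669253e-01,  1.60525257e+00,  5.98873224e-06,
        1.27368124e+00, -3.69136603e-02]), 'dq': array([-0.00121717,  0.00066807, -0.00184891,  0.00080356,  0.00074562,
       -0.00091087]), 'tau': array([-3.18206130e-04, -5.16710293e+01, -3.68588734e+01, -1.62159022e-04,
        6.28305148e-03, -3.89072966e-05]), 'tcp_pos': array([ 0.20751933, -0.64161539,  0.23008411]), 'tool_rot': array([ 9.87794777e-01,  1.55757725e-01, -1.16976654e-04, -9.98382928e-04]), 'force': array([-0.4913536 , -0.53352407,  0.54885979]), 'torque': array([-0.00860068,  0.01207374, -0.08534511]), 'grip_force': 0.0, 'width': 0.0853637234536058} 0.0187
```

View pics/top0.png

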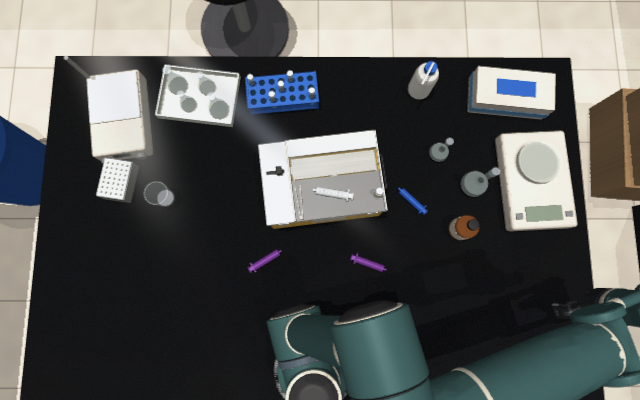

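View pics/scene0.png

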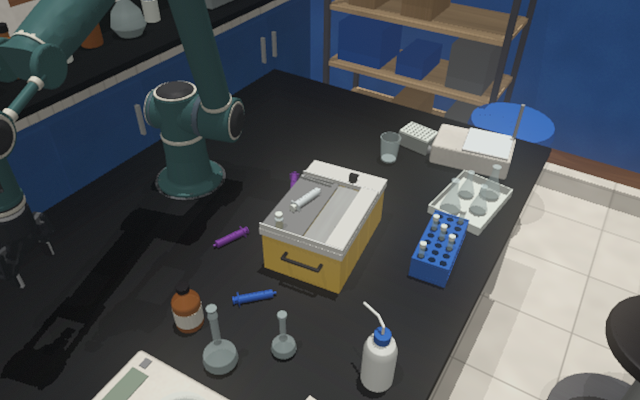

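Top view: the bin spans (260–386, 131–228), with its open side facing the robot. The syringe candidates are white at (333,193) on the shelf, blue at (412,200), and purple at (265,261) and (368,263). Only the white one is frosted and lies on the shelf, so it's the one meant. Tweezers are at (299,200), the vial at (380,191) and the catch knob at (275,171). I'll confirm with an enlarged crop.

```bash
cat > h.py <<'E'
from bench import arm, snapshot, get_calibration
import cv2,numpy as np
from scipy.spatial.transform import Rotation as R
def ray(c,uv):
    K=np.array(c["camera_matrix"]);Rm=cv2.Rodrigues(np.array(c["rvec"],float))[0];t=np.array(c["tvec"],float).ravel()
    d=Rm.T@np.linalg.inv(K)@np.array([*uv,1.]);return -Rm.T@t,d
def onz(c,uv,z):
    o,d=ray(c,uv);return o+d*(z-o[2])/d[2]
def tri(*cu):
    A=0;b=0
    for c,uv in cu:
        o,d=ray(c,uv);d=d/np.linalg.norm(d);P=np.eye(3)-np.outer(d,d);A=A+P;b=b+P@o
    return np.linalg.solve(A,b)
E
python3 - <<'E'
from h import *
a=cv2.imread("pics/top0.png")[120:240,245:400];b=cv2.imread("pics/scene0.png")[150:290,250:400]
a=cv2.resize(a,None,fx=5,fy=5,interpolation=2)[:600]; cv2.imwrite("pics/c1.png",a)
c=get_calibration("top");
for n,uv,z in[("FLcorner",(258.5,144),.15),("FRcorner",(377,130),.15),("NR",(386,212),.15),("NL",(266,226),.15),("knob",(275,171),.1745),("syr",(333,193),.16)]:print(n,onz(c,uv,z).round(3))
E
```

```text
FLcorner [0.641 0.158 0.15 ]
FRcorner [ 0.683 -0.179  0.15 ]
NR [ 0.446 -0.199  0.15 ]
NL [0.407 0.132 0.15 ]
knob [0.557 0.108 0.175]
syr [ 0.498 -0.052  0.16 ]
```

View pics/c1.png

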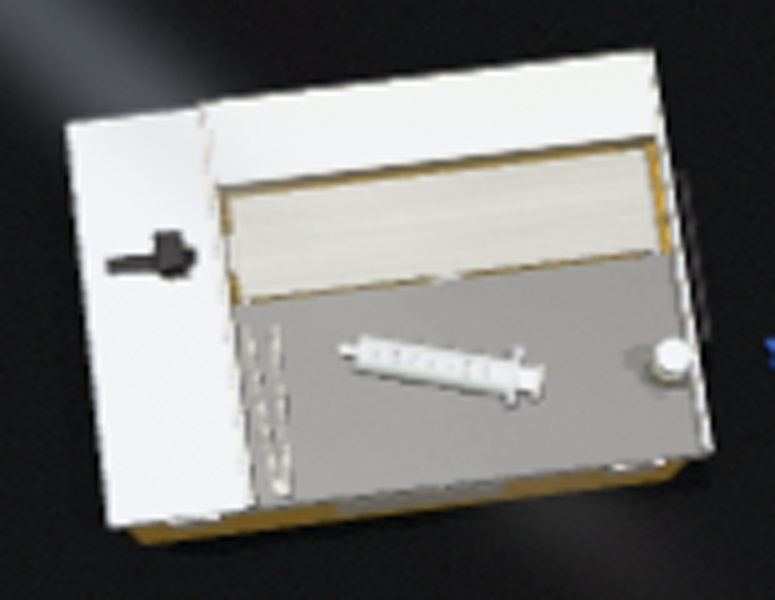

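Confirmed: the crop shows the frosted syringe, with its nozzle at crop (345,352) and thumb disc at (540,382). Tweezers are on the left at (270,410) and the vial on the right at (672,360). Next I'll take the wrist camera over the bin.

```bash
cat >> h.py <<'E'
def plan(target,yaw=None):
    "shift (mm) in tool axes and spin to reach target TCP, tool x heading yaw (world)"
    s=arm.observe();M=R.from_quat(s["tool_rot"]).as_matrix();d=M.T@(np.array(target)-s["tcp_pos"])*1e3
    h=np.arctan2(M[1,0],M[0,0]);sp=None if yaw is None else -((yaw-h+np.pi)%(2*np.pi)-np.pi)
    print("t",s["t"],"tcp",s["tcp_pos"].round(4),"head",h.round(3),"shift",d.round(1),"spin",sp,"F",s["force"].round(2),"tilt",M[:,2].round(3))
E
python3 - <<'E'
from h import *
c=get_calibration("wrist");o,d=ray(c,(320,200));s=arm.observe();M=R.from_quat(s["tool_rot"]).as_matrix()
print(M.T@(o-s["tcp_pos"]),M.T@d,c["camera_matrix"])
plan([.46,-.02,.38],.11)
E
```

```text
[ 0.07617867  0.00067882 -0.14292158] [-0.28458283  0.00963786  0.95874248] [[308.73035911   0.         317.30920071]
 [  0.         308.73035911 204.27176136]
 [  0.           0.           1.        ]]
t 0.1 tcp [ 0.2075 -0.6416  0.2301] head 0.313 shift [ 431.5 -514.1 -148.8] spin 0.20278906690913523 F [-0.49 -0.53  0.55] tilt [-0.001  0.002 -1.   ]
```

Emit:
arm_command(
  plan=[
    {"tx": 27,"ty": -26,"tz": -14,"spin": 0,"gripper": 1},
    {"tx": 27,"ty": -26,"tz": -14,"spin": 0,"gripper": 1},
    {"tx": 27,"ty": -28,"tz": -12,"spin": 0,"gripper": 1},
    {"tx": 27,"ty": -28,"tz": -12,"spin": 0,"gripper": 1},
    {"tx": 27,"ty": -29,"tz": -8,"spin": 0,"gripper": 1},
    {"tx": 27,"ty": -29,"tz": -8,"spin": 0,"gripper": 1},
    {"tx": 27,"ty": -29,"tz": -8,"spin": 0,"gripper": 1},
    {"tx": 27,"ty": -29,"tz": -8,"spin": 0,"gripper": 1},
  ],
)

```text
t: 0.77
tcp_pos: [0.3444, -0.3606, 0.3152]
tool_rot: [0.988, 0.156, -0.0, -0.0]
force: [1.3, 0.6, -0.2]
width: 0.0856
grip_force: 0.0
```

Emit:
arm_command(
  plan=[
    {"tx": 27,"ty": -30,"tz": -8,"spin": 0,"gripper": 1},
    {"tx": 27,"ty": -30,"tz": -8,"spin": 0,"gripper": 1},
    {"tx": 27,"ty": -30,"tz": -8,"spin": 0,"gripper": 1},
    {"tx": 27,"ty": -30,"tz": -8,"spin": 0,"gripper": 1},
    {"tx": 27,"ty": -30,"tz": -8,"spin": 0,"gripper": 1},
    {"tx": 27,"ty": -30,"tz": -8,"spin": 0,"gripper": 0.5},
    {"tx": 27,"ty": -30,"tz": 0,"spin": 0,"gripper": 0},
    {"tx": 27,"ty": -30,"tz": 0,"spin": 0,"gripper": 0},
  ],
)

```text
t: 1.43
tcp_pos: [0.4764, -0.0659, 0.3639]
tool_rot: [0.988, 0.156, 0.001, 0.0]
force: [0.7, -0.5, 0.3]
width: 0.0517
grip_force: 0.0
```

Emit:
arm_command(
  plan=[
    {"tx": 20,"ty": -20,"tz": 0,"spin": 0.1,"gripper": 0},
    {"tx": 18,"ty": -17,"tz": 0,"spin": 0.1,"gripper": 0},
    {"tx": 0,"ty": 0,"tz": 0,"spin": 0,"gripper": 0},
    {"tx": 0,"ty": 0,"tz": 0,"spin": 0,"gripper": 0},
    {"tx": 0,"ty": 0,"tz": 0,"spin": 0,"gripper": 0},
    {"tx": 0,"ty": 0,"tz": 0,"spin": 0,"gripper": 0},
    {"tx": 0,"ty": 0,"tz": 0,"spin": 0,"gripper": 0},
    {"tx": 0,"ty": 0,"tz": 0,"spin": 0,"gripper": 0},
  ],
)

```text
t: 2.1
tcp_pos: [0.5025, -0.0232, 0.3634]
tool_rot: [0.998, 0.056, 0.0, 0.0]
force: [-0.4, -0.4, -0.2]
width: -0.0002
grip_force: 0.0
```

Run:
```python
from h import *
import json
c=get_calibration("wrist");im=snapshot("wrist");cv2.imwrite("pics/w1.png",im[:,:,::-1])
json.dump({k:np.array(v).tolist() for k,v in c.items()},open("w1.json","w"))
plan([.5,-.02,.38],.11)
```

```text
t 2.15 tcp [ 0.5026 -0.0231  0.3634] head 0.111 shift [ -2.2  -3.4 -16.6] spin 0.0014757935600848704 F [ 0.76 -0.13 -0.07] tilt [ 0. -0. -1.]
```

View pics/w1.png

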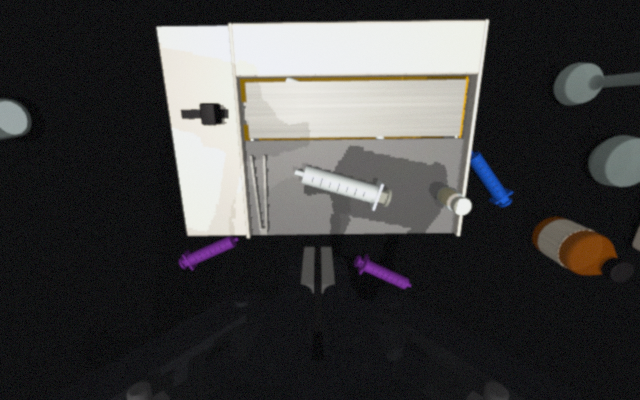

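The wrist view shows the knob at (209,113) and the syringe from nozzle (295,173) to disc (390,198). The shelf/tray edge runs (245,140)–(463,138), and the deck corners are (158,27) and (187,236). The vial cap is at (462,206) and the tweezers span x 250–268.

Run:
```python
from h import *
import json
w=json.load(open("w1.json"));t=get_calibration("top")
P={n:onz(w,uv,z) for n,uv,z in[("FL",(158,27),.15),("NL",(187,236),.15),("edgeL",(247,140),.15),("edgeR",(463,138.5),.15),("NLs",(249,236),.15),("NRs",(459,234),.15),("syrN",(295,173),.16),("syrD",(390,198),.16),("fl1",(378,207),.15),("knob",(209,113),.1745),("vial",(462,206),.197),("fcL",(250,155),.155),("fcR",(267,228),.155)]}
for n,p in P.items():print(n,p.round(4))
for a,b in(("FL","NL"),("edgeL","edgeR"),("NLs","NRs")):print(a,b,(P[a]-P[b])[:2].round(4),np.linalg.norm(P[a]-P[b]))
for n,a,b in(("N",(295,173),(313.6,190.4)),("D",(390,198),(353.6,196.4)),("knob",(209,113),(280,170)),("vial",(462,206),(379,192)),("edgeL",(247,140),(245+240/5,120+302/5)),("edgeR",(463,138.5),(245+670/5,120+252/5)),("FL",(158,27),(245+66/5,120+122/5)),("NL",(187,236),(245+105/5,120+525/5))):print("tri",n,tri((w,a),(t,b)).round(4))
im=cv2.imread("pics/w1.png");g=cv2.cvtColor(im,6)
m=(g[95:130,175:235]<40).astype(np.uint8);n,l,st,ce=cv2.connectedComponentsWithStats(m);print(st,ce)
cv2.imwrite("pics/w1c.png",cv2.resize(im[85:255,170:330],None,fx=3.5,fy=3.5,interpolation=2))
```

```text
FL [0.639  0.1554 0.15  ]
NL [0.4088 0.1289 0.15  ]
edgeL [0.5351 0.0597 0.15  ]
edgeR [ 0.5641 -0.1836  0.15  ]
NLs [0.4174 0.052  0.15  ]
NRs [ 0.4492 -0.208   0.15  ]
syrN [0.5054 0.0017 0.16  ]
syrD [ 0.4882 -0.1112  0.16  ]
fl1 [ 0.4728 -0.1016  0.15  ]
knob [0.5611 0.0947 0.1745]
vial [ 0.4977 -0.1779  0.197 ]
fcL [0.5193 0.0546 0.155 ]
fcR [0.4326 0.0297 0.155 ]
FL NL [0.2303 0.0265] 0.23179840153371295
edgeL edgeR [-0.029   0.2433] 0.24505846962165717
NLs NRs [-0.0318  0.2601] 0.26199235022082845
tri N [0.5053 0.0017 0.1592]
tri D [ 0.4885 -0.1097  0.1622]
tri knob [0.5606 0.0951 0.1717]
tri vial [ 0.4959 -0.1764  0.1958]
tri edgeL [0.5352 0.0595 0.151 ]
tri edgeR [ 0.5641 -0.1821  0.1529]
tri FL [0.6413 0.16   0.1412]
tri NL [0.4091 0.131  0.1492]
[[   0    0   60   35 1959]
 [  39    9   11   19  141]] [[28.52884125 16.89892802]
 [42.9929078  18.40425532]]
```

View pics/w1c.png

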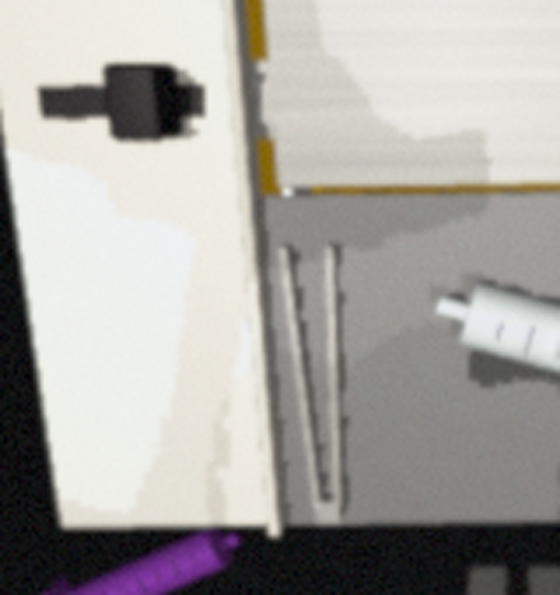

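```bash
cat >> h.py <<'E'
YAW=.118;O=np.array([.5575,-.0605])
def B(x,y,z):
    c,s=np.cos(YAW),np.sin(YAW);return [O[0]+(c*x-s*y)/1e3,O[1]+(s*x+c*y)/1e3,z/1e3]
def binpos():
    d=arm.observe()["tcp_pos"][:2]-O;c,s=np.cos(YAW),np.sin(YAW);print("bin TCP mm",(1e3*np.array([c*d[0]+s*d[1],-s*d[0]+c*d[1]])).round(1))
E
python3 - <<'E'
from h import *
binpos();plan(B(20,122,167),YAW)
E
```

```text
bin TCP mm [-50.2  43.6]
t 2.15 tcp [ 0.5026 -0.0231  0.3634] head 0.111 shift [ 69.6 -78.9 196.4] spin -0.006524206439915137 F [ 0.76 -0.13 -0.07] tilt [ 0. -0. -1.]
```

Emit:
arm_command(
  plan=[
    {"tx": 23,"ty": -26,"tz": 20,"spin": -0.007,"gripper": 0},
    {"tx": 23,"ty": -26,"tz": 30,"spin": 0,"gripper": 0},
    {"tx": 23,"ty": -26,"tz": 30,"spin": 0,"gripper": 0},
    {"tx": 0,"ty": 0,"tz": 30,"spin": 0,"gripper": 0},
    {"tx": 0,"ty": 0,"tz": 30,"spin": 0,"gripper": 0},
    {"tx": 0,"ty": 0,"tz": 20,"spin": 0,"gripper": 0},
    {"tx": 0,"ty": 0,"tz": 10,"spin": 0,"gripper": 0},
    {"tx": 0,"ty": 0,"tz": 0,"spin": 0,"gripper": 0},
  ],
)

```text
t: 2.82
tcp_pos: [0.5565, 0.0576, 0.1957]
tool_rot: [0.998, 0.06, -0.003, -0.0]
force: [0.1, -0.0, -0.3]
width: -0.0001
grip_force: 0.0
```

Run:
```python
from h import *
import json
binpos();plan(B(20,122,167),YAW)
c=get_calibration("wrist");im=snapshot("wrist");cv2.imwrite("pics/w2.png",im[:,:,::-1])
```

```text
bin TCP mm [ 12.9 117.4]
t 2.8167 tcp [0.5565 0.0576 0.1957] head 0.119 shift [ 7.2 -4.6 28.7] spin 0.0012760040228365632 F [ 0.08 -0.05 -0.27] tilt [-0.006 -0.    -1.   ]
```

View pics/w2.png

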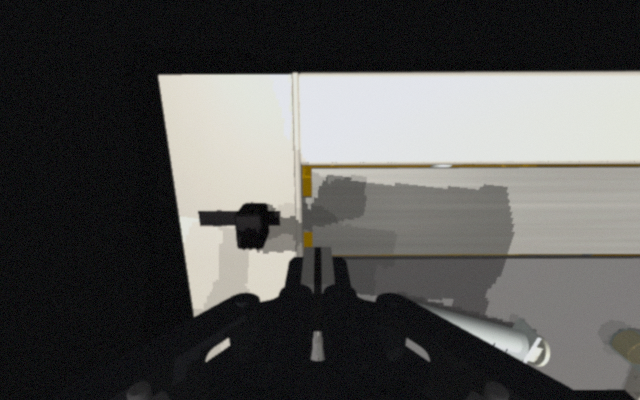

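The fingertips are at (318,250), right of the knob (top at about (252,226)). I'll settle in place and descend.

Emit:
arm_command(
  plan=[
    {"tx": 7,"ty": -5,"tz": 0,"spin": 0,"gripper": 0},
    {"tx": 0,"ty": 0,"tz": 0,"spin": 0,"gripper": 0},
    {"tx": 0,"ty": 0,"tz": 13,"spin": 0,"gripper": 0},
    {"tx": 0,"ty": 0,"tz": 12,"spin": 0,"gripper": 0},
    {"tx": 0,"ty": 0,"tz": 0,"spin": 0,"gripper": 0},
    {"tx": 0,"ty": 0,"tz": 0,"spin": 0,"gripper": 0},
    {"tx": 0,"ty": 0,"tz": 0,"spin": 0,"gripper": 0},
    {"tx": 0,"ty": 0,"tz": 0,"spin": 0,"gripper": 0},
  ],
)

```text
t: 3.53
tcp_pos: [0.5651, 0.0639, 0.174]
tool_rot: [0.998, 0.06, 0.0, 0.0]
force: [0.8, 0.4, 0.9]
width: 0.0
grip_force: 0.0
```

Run:
```python
from h import *
c=get_calibration("wrist");im=snapshot("wrist");cv2.imwrite("pics/w3.png",im[:,:,::-1])
binpos();plan(B(20,122,167),YAW)
p,_=cv2.projectPoints(np.array([B(x,y,174.5) for x,y in((20,153),(9,145),(31,145),(31,161),(9,161))]),np.array(c["rvec"]),np.array(c["tvec"]),np.array(c["camera_matrix"]),None);print(p.reshape(-1,2).round(0))
cv2.polylines(im,[p[1:].astype(np.int32)],True,(0,255,0));cv2.imwrite("pics/w3c.png",cv2.resize(im[120:300,160:400,::-1],None,fx=3,fy=3))
```

```text
bin TCP mm [ 22.3 122.6]
t 3.5833 tcp [0.5652 0.0639 0.1742] head 0.12 shift [-2.3  0.6  7.2] spin 0.001766678871234717 F [0.37 0.79 1.46] tilt [ 0.001  0.    -1.   ]
[[257. 267.]
 [273. 286.]
 [271. 248.]
 [240. 248.]
 [243. 286.]]
```

View pics/w3c.png

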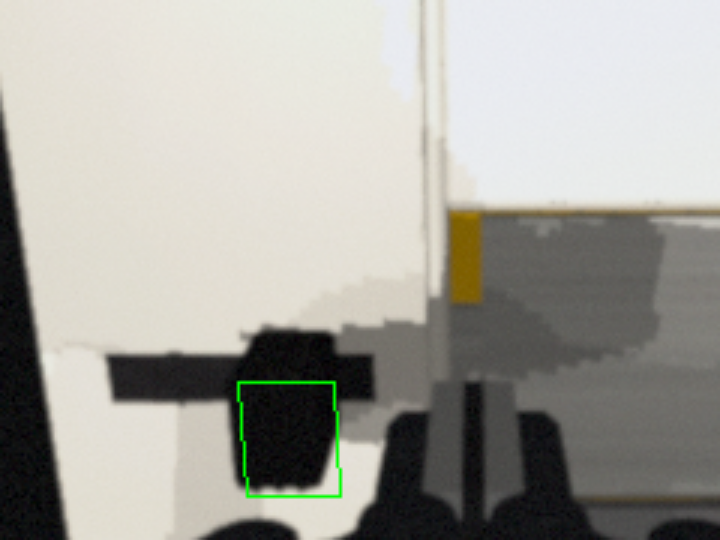

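Emit:
arm_command(
  plan=[
    {"tx": -2,"ty": 0,"tz": 4,"spin": 0,"gripper": 0},
    {"tx": 0,"ty": 0,"tz": 4,"spin": 0,"gripper": 0},
    {"tx": 0,"ty": 0,"tz": 0,"spin": 0,"gripper": 0},
    {"tx": 0,"ty": 0,"tz": 0,"spin": 0,"gripper": 0},
    {"tx": 0,"ty": 0,"tz": 0,"spin": 0,"gripper": 0},
    {"tx": 0,"ty": 0,"tz": 0,"spin": 0,"gripper": 0},
    {"tx": 0,"ty": 0,"tz": 0,"spin": 0,"gripper": 0},
    {"tx": 0,"ty": 0,"tz": 0,"spin": 0,"gripper": 0},
  ],
)

```text
t: 4.25
tcp_pos: [0.5631, 0.0637, 0.166]
tool_rot: [0.998, 0.06, 0.0, -0.0]
force: [-0.0, -0.2, 0.1]
width: -0.0001
grip_force: 0.0
```

```bash
python3 -c "
from h import *
binpos();plan(B(20,157,167),YAW)"
```

```text
bin TCP mm [ 20.2 122.7]
t 4.25 tcp [0.5631 0.0637 0.166 ] head 0.12 shift [ -0.1 -34.3  -1. ] spin 0.0018733219250810507 F [-0.03 -0.25  0.06] tilt [ 0.  0. -1.]
```

Emit:
arm_command(
  plan=[
    {"tx": 0,"ty": -6,"tz": 0,"spin": 0,"gripper": 0},
    {"tx": 0,"ty": -6,"tz": 0,"spin": 0,"gripper": 0},
    {"tx": 0,"ty": -6,"tz": 0,"spin": 0,"gripper": 0},
    {"tx": 0,"ty": -6,"tz": 0,"spin": 0,"gripper": 0},
    {"tx": 0,"ty": -5,"tz": 0,"spin": 0,"gripper": 0},
    {"tx": 0,"ty": -4,"tz": 0,"spin": 0,"gripper": 0},
    {"tx": 0,"ty": 0,"tz": 0,"spin": 0,"gripper": 0},
    {"tx": 0,"ty": 0,"tz": 0,"spin": 0,"gripper": 0},
  ],
)

```text
t: 4.92
tcp_pos: [0.5589, 0.097, 0.1658]
tool_rot: [0.998, 0.06, -0.0, -0.0]
force: [0.3, -1.0, -0.4]
width: -0.0001
grip_force: 0.0
```

Run:
```python
from h import *
c=get_calibration("wrist");im=snapshot("wrist")
binpos();plan(B(20,157,167),YAW)
for tr in(0,26):
    p,_=cv2.projectPoints(np.array([B(x,y+tr,174.5) for x,y in((9,145),(31,145),(31,161),(9,161))]),np.array(c["rvec"]),np.array(c["tvec"]),np.array(c["camera_matrix"]),None)
    cv2.polylines(im,[p.astype(np.int32)],True,(0,255,0) if tr else (255,0,0))
cv2.imwrite("pics/w4c.png",cv2.resize(im[120:300,200:440,::-1],None,fx=3,fy=3))
```

```text
bin TCP mm [ 20. 156.]
t 4.9667 tcp [0.559  0.0968 0.1657] head 0.12 shift [ 0.  -1.  -1.3] spin 0.0021470869597255415 F [ 0.21  0.53 -0.34] tilt [-0.  0. -1.]
```

View pics/w4c.png

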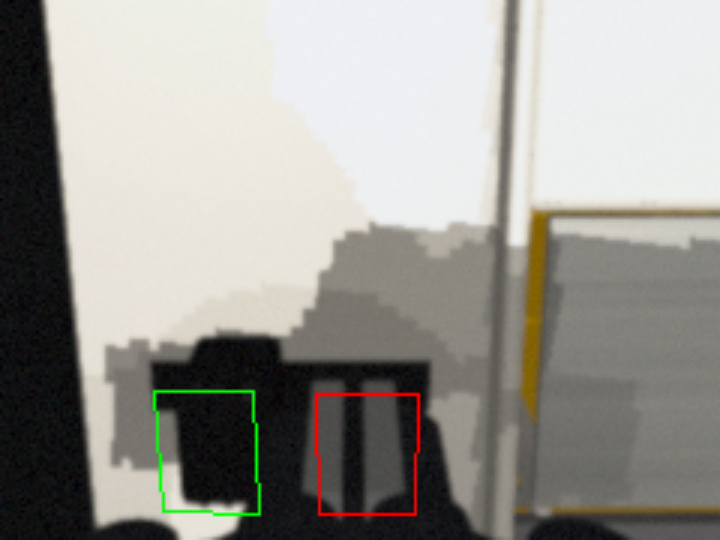

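The knob is about 5 mm short of fully open (left edge at crop 180, fully open would be about 155). I'll push further, to the stop.

Emit:
arm_command(
  plan=[
    {"tx": 0,"ty": -2,"tz": 0,"spin": 0,"gripper": 0},
    {"tx": 0,"ty": -2,"tz": 0,"spin": 0,"gripper": 0},
    {"tx": 0,"ty": -2,"tz": 0,"spin": 0,"gripper": 0},
    {"tx": 0,"ty": -1,"tz": 0,"spin": 0,"gripper": 0},
    {"tx": 0,"ty": 0,"tz": 0,"spin": 0,"gripper": 0},
    {"tx": 0,"ty": 0,"tz": 0,"spin": 0,"gripper": 0},
    {"tx": 0,"ty": 0,"tz": 0,"spin": 0,"gripper": 0},
    {"tx": 0,"ty": 0,"tz": 0,"spin": 0,"gripper": 0},
  ],
)

```text
t: 5.63
tcp_pos: [0.5584, 0.1017, 0.1657]
tool_rot: [0.998, 0.06, 0.0, 0.001]
force: [0.4, -6.6, -0.3]
width: 0.0
grip_force: 2.8
```

```bash
python3 -c "
from h import *
binpos();plan(B(20,163,167),YAW)"
```

```text
bin TCP mm [ 19.9 161. ]
t 5.6333 tcp [0.5584 0.1017 0.1657] head 0.12 shift [ 0.1 -2.  -1.3] spin 0.0018720436781558547 F [ 0.39 -6.6  -0.31] tilt [ 0.    -0.003 -1.   ]
```

Catch is at its stop (6.6 N, fully open). Back off, rise, and go behind the syringe.

Emit:
arm_command(
  plan=[
    {"tx": 0,"ty": 5,"tz": 0,"spin": 0,"gripper": 0},
    {"tx": 0,"ty": 0,"tz": -20,"spin": 0,"gripper": 0},
    {"tx": 0,"ty": 0,"tz": -25,"spin": 0,"gripper": 0},
    {"tx": -25,"ty": 25,"tz": -20,"spin": 0,"gripper": 0},
    {"tx": -28,"ty": 28,"tz": 0,"spin": 0,"gripper": 0},
    {"tx": -28,"ty": 28,"tz": 0,"spin": 0,"gripper": 0.5},
    {"tx": -28,"ty": 28,"tz": 0,"spin": 0,"gripper": 0.5},
    {"tx": -26,"ty": 28,"tz": 0,"spin": 0,"gripper": 0.5},
  ],
)

```text
t: 6.3
tcp_pos: [0.4398, -0.0543, 0.231]
tool_rot: [0.998, 0.06, 0.0, -0.0]
force: [0.9, -1.0, 0.1]
width: 0.036
grip_force: 0.0
```

Emit:
arm_command(
  plan=[
    {"tx": 0,"ty": 0,"tz": 0,"spin": 0,"gripper": 0.5},
    {"tx": 0,"ty": 0,"tz": 0,"spin": 0,"gripper": 0.5},
    {"tx": 0,"ty": 0,"tz": 0,"spin": 0,"gripper": 0.5},
    {"tx": 0,"ty": 0,"tz": 0,"spin": 0,"gripper": 0.5},
    {"tx": 0,"ty": 0,"tz": 0,"spin": 0,"gripper": 0.5},
    {"tx": 0,"ty": 0,"tz": 0,"spin": 0,"gripper": 0.5},
    {"tx": 0,"ty": 0,"tz": 0,"spin": 0,"gripper": 0.5},
    {"tx": 0,"ty": 0,"tz": 0,"spin": 0,"gripper": 0.5},
  ],
)

```text
t: 6.97
tcp_pos: [0.4414, -0.0532, 0.2306]
tool_rot: [0.998, 0.06, -0.0, -0.0]
force: [0.1, 0.8, -0.6]
width: 0.0428
grip_force: 0.0
```

Run:
```python
from h import *
binpos();plan(B(-118,13,153),YAW);print(arm.observe()["width"])
im=snapshot("wrist");cv2.imwrite("pics/w5.png",im[:,:,::-1])
```

```text
bin TCP mm [-114.4   20.9]
t 6.9667 tcp [ 0.4414 -0.0532  0.2306] head 0.121 shift [-3.6  7.9 77.6] spin 0.0030217917248780424 F [ 0.05  0.8  -0.56] tilt [-0.  0. -1.]
0.042825186980022904
```

View pics/w5.png

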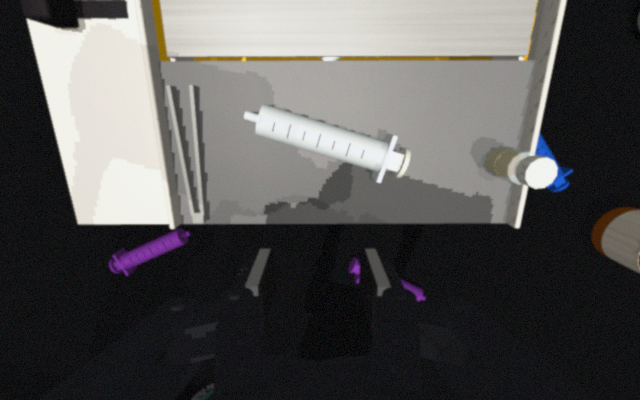

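The syringe lies ahead of the open fingers, from nozzle (245,116) to disc (408,163), with tweezers at 170–200 and the vial at 540. The fingers at 260 and 375 fit behind its barrel, so I'll descend.

Emit:
arm_command(
  plan=[
    {"tx": -4,"ty": 7,"tz": 15,"spin": 0,"gripper": 0.5},
    {"tx": 0,"ty": 0,"tz": 20,"spin": 0,"gripper": 0.5},
    {"tx": 0,"ty": 0,"tz": 20,"spin": 0,"gripper": 0.5},
    {"tx": 0,"ty": 0,"tz": 15,"spin": 0,"gripper": 0.5},
    {"tx": 0,"ty": 0,"tz": 6,"spin": 0,"gripper": 0.5},
    {"tx": 0,"ty": 0,"tz": 0,"spin": 0,"gripper": 0.5},
    {"tx": 0,"ty": 0,"tz": 0,"spin": 0,"gripper": 0.5},
    {"tx": 0,"ty": 0,"tz": 0,"spin": 0,"gripper": 0.5},
  ],
)

```text
t: 7.68
tcp_pos: [0.439, -0.0613, 0.156]
tool_rot: [0.998, 0.06, 0.001, 0.0]
force: [-0.0, 0.1, 0.2]
width: 0.043
grip_force: 0.0
```

```bash
python3 -c "
from h import *
binpos();plan(B(-60,13,153),YAW)"
```

```text
bin TCP mm [-117.8   13.1]
t 7.6833 tcp [ 0.439  -0.0613  0.156 ] head 0.12 shift [57.8  0.3  3.1] spin 0.0019440114948712228 F [-0.03  0.1   0.18] tilt [ 0.002 -0.    -1.   ]
```

Emit:
arm_command(
  plan=[
    {"tx": 10,"ty": 0,"tz": 2,"spin": 0,"gripper": 0.5},
    {"tx": 10,"ty": 0,"tz": 0,"spin": 0,"gripper": 0.5},
    {"tx": 8,"ty": 0,"tz": 0,"spin": 0,"gripper": 0.5},
    {"tx": 6,"ty": 0,"tz": 0,"spin": 0,"gripper": 0.5},
    {"tx": 6,"ty": 0,"tz": 0,"spin": 0,"gripper": 0.5},
    {"tx": 6,"ty": 0,"tz": 0,"spin": 0,"gripper": 0.5},
    {"tx": 6,"ty": 0,"tz": 0,"spin": 0,"gripper": 0.5},
    {"tx": 6,"ty": 0,"tz": 0,"spin": 0,"gripper": 0.5},
  ],
)

```text
t: 8.35
tcp_pos: [0.4961, -0.0541, 0.1527]
tool_rot: [0.998, 0.06, -0.0, -0.0]
force: [-0.9, 1.3, 1.2]
width: 0.043
grip_force: 0.1
```

Emit:
arm_command(
  plan=[
    {"tx": 5,"ty": 0,"tz": 0,"spin": 0,"gripper": 0.5},
    {"tx": 5,"ty": 0,"tz": 0,"spin": 0,"gripper": 0.5},
    {"tx": 4,"ty": 0,"tz": 0,"spin": 0,"gripper": 0.5},
    {"tx": 2,"ty": 0,"tz": 0,"spin": 0,"gripper": 0.5},
    {"tx": 0,"ty": 0,"tz": 0,"spin": 0,"gripper": 0.5},
    {"tx": 0,"ty": 0,"tz": 0,"spin": 0,"gripper": 0.5},
    {"tx": 0,"ty": 0,"tz": 0,"spin": 0,"gripper": 0.5},
    {"tx": 0,"ty": 0,"tz": 0,"spin": 0,"gripper": 0.5},
  ],
)

```text
t: 9.02
tcp_pos: [0.5112, -0.0524, 0.1528]
tool_rot: [0.998, 0.06, -0.0, 0.0]
force: [0.3, -0.9, 0.5]
width: 0.0428
grip_force: 0.0
```

Run:
```python
from h import *
binpos();plan(B(-20,13,153),YAW)
im=snapshot("wrist");cv2.imwrite("pics/w6.png",im[:,:,::-1])
```

```text
bin TCP mm [-45.   13.5]
t 9.0167 tcp [ 0.5112 -0.0524  0.1528] head 0.12 shift [25.   0.6 -0.2] spin 0.00172292379843908 F [ 0.33 -0.94  0.49] tilt [-0. -0. -1.]
```

View pics/w6.png

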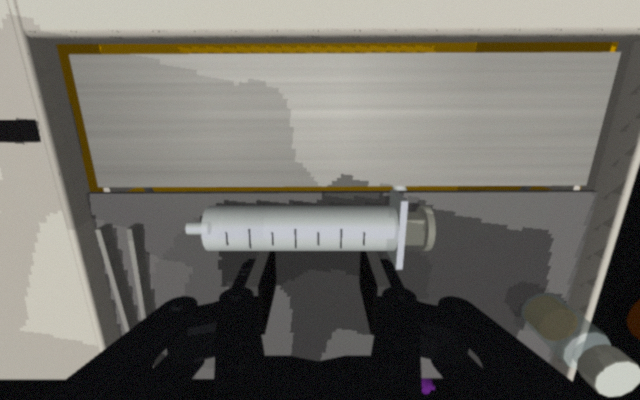

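The syringe is squared up and centred in front of the fingers, with its barrel at rows 205–250 and the tray edge at row 190. I've now viewed 10 pictures, so from here I'll check numerically. Push on slowly with the tips slightly raised.

Emit:
arm_command(
  plan=[
    {"tx": 4,"ty": 0,"tz": -1,"spin": 0,"gripper": 0.5},
    {"tx": 4,"ty": 0,"tz": -1,"spin": 0,"gripper": 0.5},
    {"tx": 4,"ty": 0,"tz": 0,"spin": 0,"gripper": 0.5},
    {"tx": 3,"ty": 0,"tz": 0,"spin": 0,"gripper": 0.5},
    {"tx": 3,"ty": 0,"tz": 0,"spin": 0,"gripper": 0.5},
    {"tx": 3,"ty": 0,"tz": 0,"spin": 0,"gripper": 0.5},
    {"tx": 2,"ty": 0,"tz": 0,"spin": 0,"gripper": 0.5},
    {"tx": 0,"ty": 0,"tz": 0,"spin": 0,"gripper": 0.5},
  ],
)

```text
t: 9.73
tcp_pos: [0.5348, -0.0495, 0.1548]
tool_rot: [0.998, 0.06, 0.0, -0.0]
force: [0.3, -1.1, 1.8]
width: 0.0424
grip_force: 0.0
```

```bash
cat >> h.py <<'E'
def prof(tag):
    "mean grey along bin x lines at y 0..30, z=150 plane, wrist camera"
    c=get_calibration("wrist");im=snapshot("wrist");cv2.imwrite(f"pics/{tag}.png",im[:,:,::-1]);g=cv2.cvtColor(im,7)
    for y in(-30,13,50,100):
        P=np.array([B(x,y,150) for x in range(-20,60,5)]);p=cv2.projectPoints(P,np.array(c["rvec"]),np.array(c["tvec"]),np.array(c["camera_matrix"]),None)[0].reshape(-1,2).round().astype(int)
        print(y,[int(g[min(max(v,0),399),min(max(u,0),639)]) for u,v in p])
E
python3 - <<'E'
from h import *
binpos();plan(B(-14,13,155),YAW);prof("p1")
E
```

```text
bin TCP mm [-21.3  13.6]
t 9.7333 tcp [ 0.5348 -0.0495  0.1548] head 0.12 shift [ 7.3  0.6 -0.2] spin 0.0019327264911916942 F [ 0.35 -1.13  1.85] tilt [ 0.  0. -1.]
-30 [185, 201, 197, 201, 200, 190, 128, 139, 148, 145, 144, 146, 153, 146, 140, 136]
13 [52, 48, 169, 160, 152, 180, 118, 137, 140, 152, 153, 148, 150, 148, 146, 138]
50 [52, 51, 161, 198, 203, 183, 129, 99, 137, 138, 137, 134, 136, 133, 135, 122]
100 [110, 99, 98, 80, 73, 100, 132, 127, 133, 134, 128, 129, 128, 130, 132, 120]
```

Emit:
arm_command(
  plan=[
    {"tx": 2,"ty": 0,"tz": 0,"spin": 0,"gripper": 0.5},
    {"tx": 2,"ty": 0,"tz": 0,"spin": 0,"gripper": 0.5},
    {"tx": 2,"ty": 0,"tz": 0,"spin": 0,"gripper": 0.5},
    {"tx": 1,"ty": 0,"tz": 0,"spin": 0,"gripper": 0.5},
    {"tx": 0,"ty": 0,"tz": 0,"spin": 0,"gripper": 0.5},
    {"tx": 0,"ty": 0,"tz": 0,"spin": 0,"gripper": 0.5},
    {"tx": 0,"ty": 0,"tz": 0,"spin": 0,"gripper": 0.5},
    {"tx": 0,"ty": 0,"tz": 0,"spin": 0,"gripper": 0.5},
  ],
)

```text
t: 10.45
tcp_pos: [0.5411, -0.0488, 0.1548]
tool_rot: [0.998, 0.06, -0.0, -0.0]
force: [-0.8, -0.9, 0.0]
width: 0.043
grip_force: 0.0
```

Run:
```python
from h import *
binpos();plan(B(-14,13,155),YAW);prof("p2")
```

```text
bin TCP mm [-14.9  13.6]
t 10.45 tcp [ 0.5411 -0.0488  0.1548] head 0.12 shift [ 0.9  0.6 -0.2] spin 0.0017679344742402847 F [-0.77 -0.86  0.04] tilt [-0.  0. -1.]
-30 [74, 70, 51, 107, 206, 210, 125, 90, 93, 140, 137, 141, 143, 143, 137, 132]
13 [55, 57, 53, 85, 83, 81, 86, 80, 122, 134, 143, 142, 142, 140, 139, 135]
50 [15, 43, 51, 83, 87, 84, 86, 130, 124, 130, 132, 130, 127, 129, 128, 123]
100 [117, 119, 105, 72, 83, 74, 84, 129, 124, 127, 132, 127, 125, 128, 127, 84]
```

Emit:
arm_command(
  plan=[
    {"tx": -10,"ty": 0,"tz": 0,"spin": 0,"gripper": 0.5},
    {"tx": -10,"ty": 0,"tz": 0,"spin": 0,"gripper": 0.5},
    {"tx": -10,"ty": 0,"tz": 0,"spin": 0,"gripper": 0.5},
    {"tx": 0,"ty": 0,"tz": 0,"spin": 0,"gripper": 0.5},
    {"tx": 0,"ty": 0,"tz": 0,"spin": 0,"gripper": 0.5},
    {"tx": 0,"ty": 0,"tz": 0,"spin": 0,"gripper": 0.5},
    {"tx": 0,"ty": 0,"tz": 0,"spin": 0,"gripper": 0.5},
    {"tx": 0,"ty": 0,"tz": 0,"spin": 0,"gripper": 0.5},
  ],
)

```text
t: 11.17
tcp_pos: [0.5118, -0.0524, 0.155]
tool_rot: [0.998, 0.06, 0.0, 0.0]
force: [-0.7, -0.1, -0.0]
width: 0.0425
grip_force: 0.0
```

```bash
cat >> h.py <<'E'
def grid(tag,cam="wrist",xs=range(-30,60,5),ys=range(120,-125,-10),z=150):
    c=get_calibration(cam);im=snapshot(cam);cv2.imwrite(f"pics/{tag}.png",im[:,:,::-1]);g=cv2.GaussianBlur(cv2.cvtColor(im,7),(3,3),0)
    for x in reversed(xs):
        P=np.array([B(x,y,z) for y in ys]);p=cv2.projectPoints(P,np.array(c["rvec"]),np.array(c["tvec"]),np.array(c["camera_matrix"]),None)[0].reshape(-1,2).round().astype(int)
        print(f"{x:4d}"," ".join(f"{int(g[v,u]):3d}" if 0<=u<640 and 0<=v<400 else " --" for u,v in p))
E
python3 - <<'E'
from h import *
binpos();grid("p3");print();grid("t3","top")
E
```

```text
bin TCP mm [-44.4  13.5]
  55  62  63  82  83  83 100 101 108 102 108 104 112 102 108 103  99  94  92  74  76  75  80  80  80  76
  50 111 149 152 156 160 182 187 188 189 189 191 191 193 185 179 174 168 165 159 158 157 157 156 155  77
  45  88 148 152 157 161 167 171 190 191 192 192 193 193 186 182 175 172 168 163 161 160 160 158 158  76
  40  96 144 148 153 158 163 168 169 169 186 192 192 191 186 180 175 169 163 159 159 158 158 157 156  77
  35  89 148 152 156 162 167 171 171 170 170 195 196 196 191 187 182 176 171 168 166 165 162 162 159  75
  30  99 146 150 157 162 167 171 172 172 173 199 202 203 200 194 190 184 178 174 172 170 167 166 162  76
  25  86 144 146 152 156 160 163 164 165 164 189 190 191 187 180 178 172 169 163 162 162 160 160 157  77
  20  77 141 146 151 158 161 166 165 165 165 191 191 192 186 183 177 172 167 163 161 159 157 155 154  76
  15  93 147 149 152 157 161 164 164 162 162 186 187 188 183 179 176 171 168 163 164 163 162 160 159  77
  10  83 142 146 150 155 157 160 159 159 156 181 182 184 179 176 173 168 165 164 160 161 158 156 156  75
   5  77 139 143 146 150 
[... 2005 characters left out ...]
83  56  51  48  49  52  59  62  64  70  70  63  91  89  97 154 210 159
  -5 174 155 156 151 100 103 111 128  61  54  49  48  45  49  52  61  62  69 114 198 124  70 141 164 147
 -10 152 144 146 133 100 102 115  83  67  53  49  53  48  46  46  49  52  66 174 219 210 120 150 156 146
 -15 147 147 146 103 100  97 111  80  74  57  51  48  50  49  42  38  47  61 171 212 203 144 156 157 148
 -20 159 149 149  99  98  94 102  91  75  60  52  46  42  43  37  37  58  78 125 111 194 153 155 157 146
 -25 171 156 152  92  97  92  88  81  74  72  54  49  43  40  38  40  47 108  75  86 129 116 139 157 143
 -30 184 166 143  86  97  87  77  68  63  81  59  50  44  40  39  50  28  57  75  86  87 101 101 158 144
```

Tray and shelf are clear of the syringe. I'll compare with the earlier level tray (same arm pose) while heading for the catch's far side.

Run:
```python
from h import *
a=cv2.imread("pics/w6.png",0).astype(int);b=cv2.imread("pics/p3.png",0).astype(int)
d=abs(a-b);print("tray rear edge/rim",d[35:60,60:620].mean(),"tray",d[60:185,100:600].mean(),"shelf syringe area",d[205:250,200:430].mean())
for n,m in(("w6",a),("p3",b)):print(n,m[36:60:2,450],m[180:200:2,500])
plan(B(20,207,235),YAW)
```

```text
tray rear edge/rim 23.061785714285715 tray 11.594736 shelf syringe area 83.01632850241546
w6 [ 98  81  76  76  76  78  79  82 116 153 154 155] [145 149 149  85  60  56  87 110 109 110]
p3 [165 129  91  80  80  81  82  83  84 108 162 166] [156 159 161 102  63  57  86 121 119 119]
t 11.2667 tcp [ 0.5118 -0.0523  0.1548] head 0.12 shift [  64.8 -193.4  -80.2] spin 0.0018502458266822508 F [ 0.   -0.01 -0.67] tilt [ 0.  0. -1.]
```

Emit:
arm_command(
  plan=[
    {"tx": 0,"ty": 0,"tz": -30,"spin": 0,"gripper": 0},
    {"tx": 0,"ty": 0,"tz": -30,"spin": 0,"gripper": 0},
    {"tx": 10,"ty": -28,"tz": -20,"spin": 0,"gripper": 0},
    {"tx": 11,"ty": -33,"tz": 0,"spin": 0,"gripper": 0},
    {"tx": 11,"ty": -33,"tz": 0,"spin": 0,"gripper": 0},
    {"tx": 11,"ty": -33,"tz": 0,"spin": 0,"gripper": 0},
    {"tx": 11,"ty": -33,"tz": 0,"spin": 0,"gripper": 0},
    {"tx": 10,"ty": -33,"tz": 0,"spin": 0,"gripper": 0},
  ],
)

```text
t: 11.93
tcp_pos: [0.5524, 0.1487, 0.2349]
tool_rot: [0.998, 0.06, 0.0, -0.0]
force: [0.3, -0.1, -0.1]
width: -0.0003
grip_force: 0.0
```

Emit:
arm_command(
  plan=[
    {"tx": 0,"ty": 0,"tz": 0,"spin": 0,"gripper": 0},
    {"tx": 0,"ty": 0,"tz": 0,"spin": 0,"gripper": 0},
    {"tx": 0,"ty": 0,"tz": 0,"spin": 0,"gripper": 0},
    {"tx": 0,"ty": 0,"tz": 0,"spin": 0,"gripper": 0},
    {"tx": 0,"ty": 0,"tz": 0,"spin": 0,"gripper": 0},
    {"tx": 0,"ty": 0,"tz": 0,"spin": 0,"gripper": 0},
    {"tx": 0,"ty": 0,"tz": 0,"spin": 0,"gripper": 0},
    {"tx": 0,"ty": 0,"tz": 0,"spin": 0,"gripper": 0},
  ],
)

```text
t: 12.6
tcp_pos: [0.552, 0.1462, 0.2349]
tool_rot: [0.998, 0.059, 0.0, -0.0]
force: [-1.1, -0.6, 0.1]
width: -0.0001
grip_force: 0.0
```

Run:
```python
from h import *
binpos();plan(B(20,205,166),YAW)
grid("p4",xs=range(-10,60,5),ys=range(205,100,-5),z=174.5)
grid("t4","top",xs=range(-130,60,10))
```

```text
bin TCP mm [ 18.8 206. ]
t 12.6 tcp [0.552  0.1462 0.2349] head 0.119 shift [ 1.1  1.  68.9] spin 0.0006983981632910918 F [-1.14 -0.55  0.12] tilt [ 0.  0. -1.]
  55 213 232 232 232 236 235 236 240 240 239 240 240 239 229 124 136 201 194 188 133 133
  50 211 231 224 168 167 178 178 179 180 180 211 189 207 162 144 103 134 134 134 133 132
  45 211 138 139 138 176 178 177 178 179 177 178 177 177 148 108 100 132 131 130 129 129
  40 196 137 137 138 138 152 177 177 177 178 177 178 177 158 104 100 132 132 132 131 130
  35 158 173 161  92  14  14  73 170 170 168 169 168 177 151  99 102 130 131 129 129 129
  30 132 154 124  14  22  24  33  35  36  34  34  35 174 148 110 102 131 129 129 129 128
  25 133 152 135  38  33  34  33  90  91  94  89  94 174 158 105 101 134 133 133 131 133
  20 132 152 154 114  26  30  31 156 155 174 174 174 171 153 100 103 129 128 129 128 128
  15 132 153 153 147  26  24  24 154 154 173 173 171 173 156 111  98 125 127 125 125 126
  10 131 152 151 152 129 128 141 153 154 171 171 171 172 159 105  96 124 124 126 125 125
   5 129 151 151 151 151 152 152 152 153 170 172 
[... 1601 characters left out ...]
65 163 164 164 164 164 163 163 163 162 162 162 161 161 145 125 210 236
 -80 169 169 167 141 103 132 165 166 165 165 164 163 163 163 162 163 163 163 163 162 161 161 135 120 121
 -90 171 167 168 143 103 137 167 166 166 165 164 163 162 162 162 163 164 163 163 162 162 161 160 161 152
-100 172 191 169 163 103 108 168 167 166 165 164 163 163 163 163 163 163 163 164 163 162 162 161 161 150
-110 176 208 169 164 104 104 160 168 167 167 165 165 164 163 163 162 163 163 163 163 162 162 162 161 152
-120 156 151 157 144 103 102 155 153 162 154 148 152 147 154 147 133 148 138 151 145 155 152 157 147 128
-130  91  89  88  89  95 100  96 101  97  94 101  97 103  96  86  94  89  93  91  95  93  80  89  24  15
```

Knob top is seen at y ≈ 172–187 (open), the tray is level and clear, and the vial and tweezers are in place. Descend beyond the knob.

Emit:
arm_command(
  plan=[
    {"tx": 1,"ty": 0,"tz": 20,"spin": 0,"gripper": 0},
    {"tx": 0,"ty": 0,"tz": 20,"spin": 0,"gripper": 0},
    {"tx": 0,"ty": 0,"tz": 17,"spin": 0,"gripper": 0},
    {"tx": 0,"ty": 0,"tz": 12,"spin": 0,"gripper": 0},
    {"tx": 0,"ty": 0,"tz": 0,"spin": 0,"gripper": 0},
    {"tx": 0,"ty": 0,"tz": 0,"spin": 0,"gripper": 0},
    {"tx": 0,"ty": 0,"tz": 0,"spin": 0,"gripper": 0},
    {"tx": 0,"ty": 0,"tz": 0,"spin": 0,"gripper": 0},
  ],
)

```text
t: 13.37
tcp_pos: [0.554, 0.1473, 0.1674]
tool_rot: [0.998, 0.06, 0.001, -0.0]
force: [-0.9, -0.0, 0.6]
width: 0.0003
grip_force: 0.0
```

Run:
```python
from h import *
binpos();plan(B(20,172,166),YAW)
```

```text
bin TCP mm [ 21.  206.7]
t 13.3667 tcp [0.554  0.1473 0.1674] head 0.12 shift [-1.1 34.7  1.4] spin 0.0017988749313784247 F [-0.89 -0.01  0.61] tilt [ 0.003  0.001 -1.   ]
```

Emit:
arm_command(
  plan=[
    {"tx": -1,"ty": 6,"tz": 1,"spin": 0,"gripper": 0},
    {"tx": 0,"ty": 6,"tz": 0,"spin": 0,"gripper": 0},
    {"tx": 0,"ty": 6,"tz": 0,"spin": 0,"gripper": 0},
    {"tx": 0,"ty": 6,"tz": 0,"spin": 0,"gripper": 0},
    {"tx": 0,"ty": 5,"tz": 0,"spin": 0,"gripper": 0},
    {"tx": 0,"ty": 3,"tz": 0,"spin": 0,"gripper": 0},
    {"tx": 0,"ty": 0,"tz": 0,"spin": 0,"gripper": 0},
    {"tx": 0,"ty": 0,"tz": 0,"spin": 0,"gripper": 0},
  ],
)

```text
t: 14.03
tcp_pos: [0.5562, 0.1156, 0.1654]
tool_rot: [0.998, 0.059, 0.001, -0.001]
force: [0.3, 4.1, 3.7]
width: -0.0002
grip_force: 2.7
```

Emit:
arm_command(
  plan=[
    {"tx": 0,"ty": 2,"tz": 0,"spin": 0,"gripper": 0},
    {"tx": 0,"ty": 1,"tz": 0,"spin": 0,"gripper": 0},
    {"tx": 0,"ty": 1,"tz": 0,"spin": 0,"gripper": 0},
    {"tx": 0,"ty": 1,"tz": 0,"spin": 0,"gripper": 0},
    {"tx": 0,"ty": 0,"tz": 0,"spin": 0,"gripper": 0},
    {"tx": 0,"ty": 0,"tz": 0,"spin": 0,"gripper": 0},
    {"tx": 0,"ty": 0,"tz": 0,"spin": 0,"gripper": 0},
    {"tx": 0,"ty": 0,"tz": 0,"spin": 0,"gripper": 0},
  ],
)

```text
t: 14.7
tcp_pos: [0.5563, 0.1149, 0.1655]
tool_rot: [0.998, 0.059, 0.001, -0.004]
force: [-1.3, 16.5, 4.2]
width: -0.0001
grip_force: 8.6
```

```bash
python3 -c "
from h import *
binpos();plan(B(20,170,166),YAW)"
```

```text
bin TCP mm [ 19.5 174.3]
t 14.7 tcp [0.5563 0.1149 0.1655] head 0.119 shift [ 0.5  4.3 -0.5] spin 0.0010079828309348393 F [-1.35 16.49  4.16] tilt [ 0.     0.009 -1.   ]
```

16.5 N at y = 174 means a stop. I'll retreat and measure where the knob stands.

Emit:
arm_command(
  plan=[
    {"tx": 0,"ty": -8,"tz": 0,"spin": 0,"gripper": 0},
    {"tx": 0,"ty": -8,"tz": 0,"spin": 0,"gripper": 0},
    {"tx": 0,"ty": 0,"tz": -30,"spin": 0,"gripper": 0},
    {"tx": 0,"ty": 0,"tz": -40,"spin": 0,"gripper": 0},
    {"tx": -10,"ty": 30,"tz": -40,"spin": 0,"gripper": 0},
    {"tx": -30,"ty": 30,"tz": -40,"spin": 0,"gripper": 0},
    {"tx": -30,"ty": 30,"tz": -40,"spin": 0,"gripper": 0},
    {"tx": 0,"ty": 30,"tz": -10,"spin": 0,"gripper": 0},
  ],
)

```text
t: 15.37
tcp_pos: [0.5139, 0.0227, 0.3395]
tool_rot: [0.998, 0.061, 0.002, 0.001]
force: [0.4, 0.6, 0.6]
width: 0.0001
grip_force: 0.0
```

Emit:
arm_command(
  plan=[
    {"tx": 0,"ty": 25,"tz": 0,"spin": 0,"gripper": 0},
    {"tx": 0,"ty": 0,"tz": 0,"spin": 0,"gripper": 0},
    {"tx": 0,"ty": 0,"tz": 0,"spin": 0,"gripper": 0},
    {"tx": 0,"ty": 0,"tz": 0,"spin": 0,"gripper": 0},
    {"tx": 0,"ty": 0,"tz": 0,"spin": 0,"gripper": 0},
    {"tx": 0,"ty": 0,"tz": 0,"spin": 0,"gripper": 0},
    {"tx": 0,"ty": 0,"tz": 0,"spin": 0,"gripper": 0},
    {"tx": 0,"ty": 0,"tz": 0,"spin": 0,"gripper": 0},
  ],
)

```text
t: 16.03
tcp_pos: [0.5183, -0.0009, 0.3343]
tool_rot: [0.998, 0.06, -0.0, -0.0]
force: [-0.3, 0.2, -0.3]
width: -0.0002
grip_force: 0.0
```

```bash
cat > k.py <<'E'
from h import *
import json
def rect(im,c,z):
    "bin-plane rectified patch, 0.5 mm/px; cols: y 210->110, rows: x 60->-20"
    P=np.array([B(60,210,z),B(60,110,z),B(-20,110,z),B(-20,210,z)])
    p=cv2.projectPoints(P,*[np.array(c[k],float) for k in("rvec","tvec","camera_matrix")],None)[0].reshape(4,2).astype(np.float32)
    return cv2.warpPerspective(im,cv2.getPerspectiveTransform(p,np.float32([[0,0],[200,0],[200,160],[0,160]])),(200,160))
w=json.load(open("w1.json"));c=get_calibration("wrist");n=snapshot("wrist");cv2.imwrite("pics/p5.png",n[:,:,::-1])
binpos()
for im,cc in((cv2.imread("pics/w1.png"),w),(n,c)):
    g=cv2.cvtColor(rect(im,cc,174.5),6)
    for x in(14,17,26):
        r=g[int((60-x)*2)-1:int((60-x)*2)+2].mean(0);d=np.where(r<75)[0];print(x,"dark y from",210-d.min()/2,"to",210-d.max()/2) if len(d) else print(x,"none",r.min())
E
python3 k.py; python3 -c "
from h import *
grid('p6',xs=range(-30,60,10))"
```

```text
bin TCP mm [-31.9  63.7]
14 dark y from 210.0 to 142.0
17 dark y from 210.0 to 140.5
26 dark y from 210.0 to 141.0
14 dark y from 210.0 to 141.5
17 dark y from 210.0 to 141.0
26 dark y from 210.0 to 136.5
  50 174 229 228 229 230 229 230 228 226 224 221 218 215 212 208 205 202 198 197 196 194 192 191 189 107
  40 154 205 225 225 226 226 227 226 223 221 219 217 213 210 206 205 203 200 197 196 196 194 193 192 103
  30 203 205 216 228 229 230 231 229 228 227 226 225 223 221 219 217 214 213 210 208 205 203 201 198 120
  20 198 200 200 202 203 202 228 226 225 222 220 218 216 212 211 206 204 202 198 197 195 193 191 189 110
  10 181 198 198 198 199 198 224 224 221 217 216 212 210 208 204 205 201 200 198 198 195 194 192 191 108
   0 139 190 191 191 191 198 220 219 217 136 142 212 210 207 205 203 201 200 198 197 195 194 190 188 121
 -10 130 126 128 143 142 143 143 153 122  97  98 100 100  98  98 130 142 145 146 144 143 142 142 140 138
 -20 152 154 153 155 154 154 155 154  97  98  99  99 100 100  99  98  97  98  97  95  99 143 142 141 140
 -30 175 150 135 145  93  98  96  97  99  97  97  97 100  98  99  99  98  98  96  96  94 143 142 141 139
```

```bash
sed -i 's/print(x,"dark.*$/print(x,[f"{210-q[0]\/2:.1f}..{210-q[-1]\/2:.1f}" for q in np.split(d,np.where(np.diff(d)>1)[0]+1)])/' k.py && python3 k.py
```

```text
bin TCP mm [-31.9  63.5]
14 ['210.0..196.0', '161.5..142.0']
17 ['210.0..196.0', '162.0..140.5']
26 ['210.0..196.5', '162.0..141.0']
14 ['210.0..196.5', '160.0..141.5']
17 ['210.0..197.0', '160.0..141.0']
26 ['210.0..197.0', '177.5..167.0', '165.5..164.5', '163.5..136.5']
```

The knob now stands about 1.8 mm further shut than at the start (left edge y = 160 against 161.8), at its stop. Tray and shelf are clear and the arm touches nothing.

```bash
python3 -c "
from bench import arm
print(arm.job_done())"
```

```text
the job is handed in; nothing more can be done
None
```

The job is handed in: I slid the catch open, pushed the syringe over the tray until it tipped off, saw the tray back level, and slid the catch shut to its stop; I did not see the syringe inside the bin, only that it was gone from the shelf and tray.

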